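Check a polished bracket with the bench square

TASK

Press down the small lever's pad on the jig so that its foot swings up well clear of the bracket corner, leave it raised, then take the bench square by its wooden grip and press it, flat on the jig plate, into the inside corner of the steel bracket until its blade lies flush against the long leg and its stock flush against the short leg. Finish while holding it there: the gripper still gripping the square and pushing it against both legs, nothing let go. Leave the other things on the bench where they are.

Things in the scene. Friction and masses are not known exactly. Their poses are not given: they have to be found in the camera images.
- jig_corner (a point): the bracket's inside corner, on the top face of the jig plate. z up; x runs along the long leg's inside face, y along the short leg's. The square belongs in the open +x +y quarter, where the plate reaches x = 195, y = 135 mm
- jig: fixed dark steel jig plate, 225 x 205 x 10 mm, on the bench; origin 10 mm under jig_corner, same axes. Behind the long leg stands the lever's head: two grey cheeks 54 mm high at x 100 to 130, y -43 to -17 mm, with the pivot at x 115, y -30, 45 mm above the plate's top
- long_leg: long leg of the fixed steel bracket, 8 mm thick, 14 mm high above the plate; origin and axes as jig_corner. Its inside face is the plane y = 0, from x = 0 to 170 mm
- short_leg: short leg of the same bracket, 8 mm thick, 14 mm high; origin and axes as jig_corner. Its inside face is the plane x = 0, from y = 0 to 105 mm
- lever (a joint): rocking lever, hinged about jig_corner's x. At 0 (starts 0 to 0.05 rad) its 16 mm rubber foot is at jig_corner x 115, y 15, 2 mm over the plate, in the blade's way. Pressing the pad down raises the foot: positive, stop at 1.05. Raised = over 0.7 rad: foot 35 mm or more over the plate, reaching to about y = 40. Stays where left; the stiff pivot takes 3 to 4 N at the pad
- lever_pad (a point): centre of the top face of the lever's black pad, 26 mm (along x) x 30 mm, 8 mm thick. At joint 0 it is at jig_corner x 115, y -95, 79 mm above the plate, i.e. 65 mm behind and 34 mm above the pivot about which it turns; pressed, it swings down, at first a little outward (-y). Axes turn with the lever, parallel to jig_corner's at 0
- square: loose steel bench square, about 0.4 kg, lying flat. Origin: its outer corner, underside; z up, x along the blade's outer edge, y along the stock's. Stock: x 0-25, y 0-110, z 0-16 mm. Blade: x 25-150, y 0-28, z 0-5. Wooden grip block on the stock: x 3.5-21.5 (18 mm wide), y 27-73, z 16-44. Seated, its origin and axes coincide with jig_corner's
- square_grip (a point): the place to take the square, inside its wooden grip block, at x 12.5, y 50, z 34 mm of the square; axes as the square's. Fingers kept above z = 16 clear the bracket's legs
- compound_bar: bystander: bar of polishing compound, 110 x 45 x 40 mm; origin at the centre of its underside
- felt_bob: bystander: upright felt cylinder, 44 mm across, 50 mm tall; origin at the centre of its underside
- wrench: bystander: steel wrench lying flat; origin at the centre of its underside
- buff: bystander: flat buffing ring lying down, 130 mm across, 22 mm tall; origin at the centre of its underside
- jar: bystander: closed amber glass jar, 60 mm across, 75 mm tall; origin at the centre of its underside
- arbor: bystander: small steel flanged arbor standing up, 48 mm across, 50 mm tall; origin at the centre of its underside
Things that resemble listed ones, but are neither listed nor needed, are in the scene too. What is shaped like the square but purple or turquoise is not meant.

How it is judged:
By the outcome, as a careful person would: the job done as asked, in the order asked, and still so for the second after the job is handed in, while the arm keeps its last pose, push and grip.
It also fails if it takes over 64 s, if anything falls off the work surface, if the arm or the gripper's body presses on something with over 40 N, if the wrist force passes 120 N, or if a joint passes its speed limit or range.

ROBOT

A 7-joint arm with a two-finger parallel gripper is mounted at the origin on the work surface. World frame = base frame: x ahead of the robot, y to its left, z up, the work surface at z = 0. Lengths are in m, angles in rad, forces in N, time in s.
With the tool pointing down it reaches from about 0.4 to 0.875 m from the base axis. Payload 19.3 kg.
Tool frame: the origin (TCP) lies midway between the tips of the shut fingers; the grasp point (between the pads) lies 19 mm behind it (r.grip_depth is the distance from the TCP to the grasp point, in m); z points along the fingers, y is the line along which they close (so a half turn about z gives the same grasp; the last joint's range is limited). The gripper opens to 85 mm and grips with 20 to 120 N. Pads are 22 mm wide; open, the fingers measure 114 mm over their backs; the gripper's body (76 mm by 85 mm) begins 54 mm behind the grasp point. The pads swing forward as they close: fully open they stand 13 mm farther back than shut.
Start: joints at [-1.313, 0.521, -0.036, 1.599, 0.021, 1.021, -0.113], TCP at [0.201, 0.592, 0.231] pointing down, gripper open.
Joint ranges: [-2.91, 2.91], [-0.3, 2.13], [-1.5, 1.42], [0.17, 2.43], [-1.26, 4.41], [0.16, 1.93], [-2.52, 2.52]. Speed limits (rad/s): [1.89, 1.89, 2.39, 2.39, 3.01, 3.01, 3.01].

INTERFACE

Orientations are given as a unit quaternion [x, y, z, w].
In Python, from station import r gives the robot as it stands. The module is installed in compiled form; this text tells all that it offers.
- The arm moves only by the shell command python3 -m creep 'ROWS'. ROWS is a JSON object whose one key "plan" holds a list of rows, each a list of 3 entries, a list of its own where there are three numbers: the opening, from 0 (shut) to 1 (fully open), then the shift along the tool's x, y, z in cm, then the turn about the tool's z in rad. In form: {"plan": [[hand, [x, y, z], roll], ...]}. A call has 1 to 5 rows; each row shifts and turns the commanded pose from where the row before left it, along the tool's axes as they then stand; what a row does not reach is not made up. A row lasts 1/10 s, in which the tool goes at most 50 mm and 8.59 degrees, less where a joint would pass 70% of its speed; a pose out of reach is approached as far as the arm can. A call with a gripper value outside its range is refused whole. The fingers move at their own pace and stop on an object; the grip force is fixed at half the most. Time passes only in rows, so rows that do not move let the fingers close. It gives the time, the measured TCP pose, the force, the opening and the grip force at its end, in the units of the state.
- r.observe(): the state, without advancing time (a new reading comes with each control period).
- r.grab_frame(name): name is "scene" or "top"; returns a dict with "frame" (420x560x3 uint8, blue, green, red), "K" (3x3 intrinsics, pixels), "pose" (4x4, takes a point from camera to world coordinates). Camera axes: x right, y down, z forward; pixel columns grow to the right and rows downward; lengths in m; the calibration is good to about 2 mm. A picture is of the moment at which its call begins. There is no depth.
- r.sign_off(): hands the job in; it is judged then, once.
Trained networks look in a picture, given as the dict that the camera call returned (one of the last four; its "shot" number tells which), for a name from the list of things; names that differ only in an ending like _2 or _b are one class to them, and where a whole thing is asked for, a point or a joint stands for the part that bears it (a point fixed in the world has none). Each returns a list of dicts, best first, with "confidence" (0 to 1); they miss things now and then, are a little off and sometimes report something else, mostly with a low value. They report only what shows in the picture. A call takes as long as a camera call. They do not tell look-alikes from the thing itself.
- r.find_in(name, picture): "position" ([x, y, z] in m, in the coordinates of the camera as it stood for that picture, good to about 4 mm: the middle of the surface that is visible of it).
The state is a dict: "time_s": time; "joints": joint angles; "joint_velocities": joint speeds; "effort": joint torques, N m; "ee_pos": TCP position; "ee_rot": TCP orientation; "ft_force": force on the tool from outside, world axes, zero at the start; "ft_torque": the same for the moment, N m; "opening": finger opening in m; "grasp_force": force on a finger pad.
Only numpy, scipy, OpenCV 4.12 (cv2) and the standard library are available. Lean on these libraries where they do the work, as an engineer would, in place of code of your own. Each camera call takes 0.05 s, during which the arm holds its last target. There are 200 camera calls.

## Working session

There is one attempt and no reset: what is moved stays moved. The work goes in short steps, Python scripts to look and compute and a shell command to move; the robot and the scene stay as the last step left them, time stands still between calls to the robot, and variables do not carry over. Pictures are saved under pics/ and viewed, at most 10 in all, crops included, and the job is handed in when it is done.

```bash
mkdir -p pics; cat > h.py <<'E'
from station import r
import numpy as np, cv2
from scipy.spatial.transform import Rotation as R
def grab(n):
    return r.grab_frame(n)
def world(p,pic): return (pic["pose"]@np.r_[p,1])[:3]
def ray(uv,pic,z):
    d=pic["pose"][:3,:3]@np.linalg.solve(pic["K"],[uv[0],uv[1],1.]); c=pic["pose"][:3,3]
    return c+d*(z-c[2])/d[2]
def proj(P,pic):
    P=np.atleast_2d(P); M=np.linalg.inv(pic["pose"]); q=P@M[:3,:3].T+M[:3,3]; q=q@pic["K"].T
    return q[:,:2]/q[:,2:]
E
python3 - <<'E'
from h import *
for n in("scene","top"):
    p=grab(n); cv2.imwrite(f"pics/{n}0.png",p["frame"])
    print(n,p["pose"].round(3).tolist(),p["K"].round(1).tolist())
    for k in("jig","lever","square","long_leg"):
        for d in r.find_in(k,p): print(k,world(d["position"],p).round(3),round(d["confidence"],2))
o=r.observe();print(o)
E
```

```text
scene [[0.628, 0.407, -0.663, 1.199], [0.778, -0.351, 0.521, -0.475], [-0.021, -0.843, -0.537, 0.683], [0.0, 0.0, 0.0, 1.0]] [[380.0, 0.0, 276.5], [0.0, 380.0, 205.7], [0.0, 0.0, 1.0]]
jig [0.516 0.238 0.007] 0.68
jig [ 0.549 -0.091  0.013] 0.6
lever [ 0.368 -0.371  0.02 ] 0.53
lever [ 0.656 -0.054  0.086] 0.47
square [0.405 0.625 0.018] 0.77
square [0.516 0.24  0.007] 0.73
square [0.331 0.424 0.011] 0.57
long_leg [ 0.564 -0.111  0.026] 0.84
top [[-0.017, -0.997, 0.072, 0.385], [-1.0, 0.018, 0.019, 0.088], [-0.021, -0.072, -0.997, 1.35], [0.0, 0.0, 0.0, 1.0]] [[425.8, 0.0, 274.2], [0.0, 425.8, 202.8], [0.0, 0.0, 1.0]]
jig [ 0.53  -0.078  0.012] 0.79
lever [ 0.629 -0.055  0.074] 0.77
square [0.392 0.661 0.005] 0.97
square [0.33  0.403 0.01 ] 0.94
square [0.512 0.258 0.005] 0.9
square [ 0.565 -0.082  0.025] 0.38
long_leg [ 0.564 -0.081  0.021] 0.66
{'time_s': 0.5, 'joints': array([-1.31317201,  0.52144646, -0.0362984 ,  1.59951648,  0.02115882,
        1.02112703, -0.11278422]), 'joint_velocities': array([ 0.00114718, -0.00152066, -0.00131169, -0.00218525, -0.00218681,
       -0.00116559, -0.00038212]), 'effort': array([-3.19253115e-03, -9.26280570e+01,  1.97634973e+00, -3.70054078e+01,
        1.80293358e-02,  2.31193473e-03, -1.11378420e-04]), 'ee_pos': array([0.20124515, 0.5916807 , 0.23125591]), 'ee_rot': array([ 1.63203704e-01,  9.86592392e-01, -5.52455650e-05, -2.18805986e-05]), 'ft_force': array([-0.58262931,  0.08294133, -0.27473423]), 'ft_torque': array([ 0.00106305,  0.00123493, -0.02271633]), 'grasp_force': 0.0, 'opening': 0.08557452033225585}
```

View pics/top0.png

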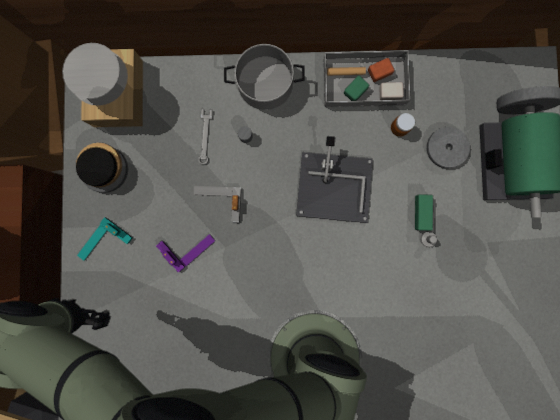

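View pics/scene0.png

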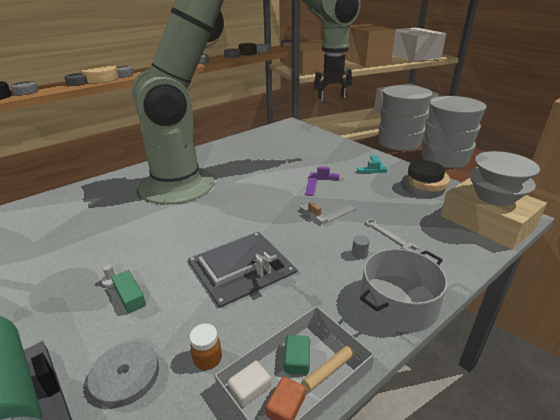

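The top view shows three candidates: a steel square with a wooden grip at (236,203), a purple one at (185,253) and a turquoise one at (105,237). I choose the steel one. The jig corner is near (364,177) and the lever pad near (331,141). Next is a close crop of the square and the jig.

```bash
python3 - <<'E'
from h import *
p=grab("top")["frame"]
a=cv2.resize(p[175:231,185:255],None,fx=5.6,fy=5.6,interpolation=cv2.INTER_CUBIC)
b=cv2.resize(p[130:228,290:380],None,fx=4.4,fy=4.4,interpolation=cv2.INTER_CUBIC)
H=max(a.shape[0],b.shape[0]);c=np.zeros((H,a.shape[1]+b.shape[1],3),np.uint8)
c[:a.shape[0],:a.shape[1]]=a;c[:b.shape[0],a.shape[1]:]=b;print(a.shape,b.shape)
cv2.imwrite("pics/crop1.png",c)
E
```

```text
(314, 392, 3) (431, 396, 3)
```

View pics/crop1.png

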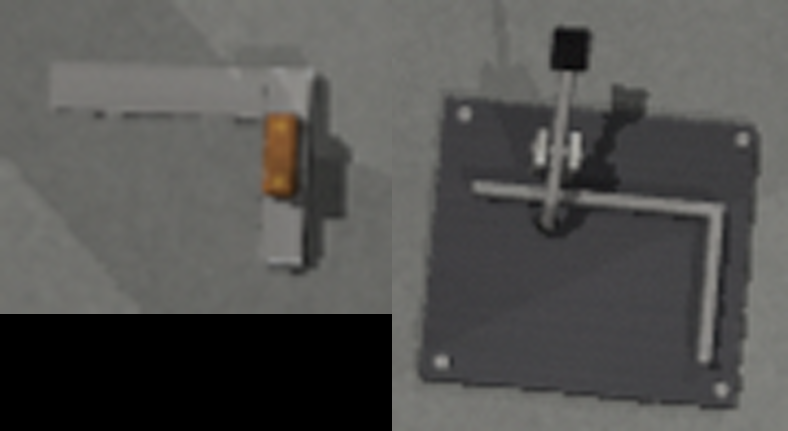

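The crop confirms a steel square with an orange-brown wooden grip, corner near top pixel (241,187). The plate corners and the lever are also clear. Next I fit the poses from pixels and overlay them on the scene view.

```bash
cat >> h.py <<'E'
from scipy.optimize import least_squares
def fit(uv,loc,pic,z0,x0):
    loc=np.array(loc,float)/1e3; uv=np.array(uv,float)
    def P(q): 
        c,s=np.cos(q[2]),np.sin(q[2]); 
        return np.c_[q[0]+c*loc[:,0]-s*loc[:,1], q[1]+s*loc[:,0]+c*loc[:,1], z0+loc[:,2]]
    return least_squares(lambda q:(proj(P(q),pic)-uv).ravel(),x0)
def tf(q,loc,z0):
    loc=np.atleast_2d(np.array(loc,float))/1e3; c,s=np.cos(q[2]),np.sin(q[2])
    return np.c_[q[0]+c*loc[:,0]-s*loc[:,1], q[1]+s*loc[:,0]+c*loc[:,1], z0+loc[:,2]]
E
python3 - <<'E'
from h import *
t=grab("top"); s=grab("scene")
A=lambda L:[(185+x/5.6,175+y/5.6) for x,y in L]; B=lambda L:[(290+(x-392)/4.4,130+y/4.4) for x,y in L]
j=fit(B([(447,95),(759,125),(738,407),(420,378),(724,203),(713,362),(473,181)]),[(195,-70,0),(-30,-70,0),(-30,135,0),(195,135,0),(-8,-8,14),(-8,105,14),(170,-8,14)],t,.01,[.55,-.14,1.57])
q=fit(A([(50,63),(50,108),(263,263),(302,268),(265,115),(297,115),(265,193)]),[(150,0,5),(150,28,5),(25,110,16),(0,110,16),(21.5,27,44),(3.5,27,44),(21.5,73,44)],t,0,[.56,.14,1.57])
print("jig",j.x.round(4),j.fun.round(2));print("sq",q.x.round(4),q.fun.round(2))
f=s["frame"];x0,y0,x1,y1=170,190,370,310
c=cv2.resize(f[y0:y1,x0:x1],None,fx=4,fy=4,interpolation=cv2.INTER_CUBIC)
def dr(P,col,close=True):
    u=((proj(P,s)-[x0,y0]+.5)*4-.5); cv2.polylines(c,[u.round().astype(int)],close,col,1)
dr(tf(j.x,[(195,-70,0),(-30,-70,0),(-30,135,0),(195,135,0)],.01),(0,255,0))
dr(tf(j.x,[(170,0,14),(0,0,14),(0,105,14)],.01),(0,255,255),False)
dr(tf(j.x,[(102,-110,79),(128,-110,79),(128,-80,79),(102,-80,79)],.01),(255,0,255))
dr(tf(q.x,[(0,0,0),(150,0,0),(150,28,5),(25,28,5),(25,110,16),(0,110,16)],0),(0,255,0))
dr(tf(q.x,[(3.5,27,44),(21.5,27,44),(21.5,73,44),(3.5,73,44)],0),(255,255,0))
cv2.imwrite("pics/ov1.png",c)
E
```

```text
jig [ 0.5519 -0.1642  1.4599] [-0.1   0.18 -0.11 -0.33 -0.42  0.12  0.23  0.04  0.19  0.09 -0.17 -0.05
  0.38 -0.04]
sq [0.5316 0.2186 1.5117] [ 0.37 -0.13 -0.11  0.58 -0.72  0.18  0.26 -0.38  0.28 -0.47  0.38 -0.24
 -0.45  0.47]
```

View pics/ov1.png

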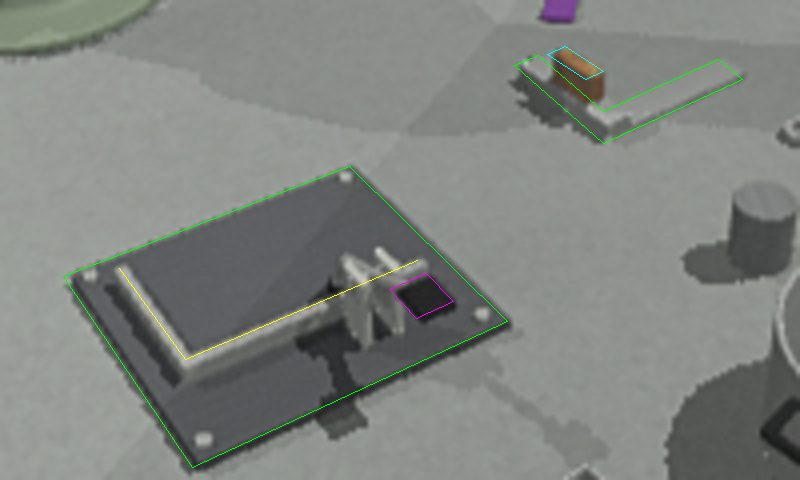

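The overlay matches within a pixel or two: plate, bracket legs, pad at (424,296) and grip at (577,63) in the crop. I'll roll first so the tool axes line up with the jig (tool x = jig y, tool y = jig x), shutting the fingers as it turns.

```bash
cat >> h.py <<'E'
J=np.array([.5519,-.1642,1.4599]); S=np.array([.5316,.2186,1.5117])
def go(q,loc,z0):
    "delta cm in tool axes of current measured pose, roll to align tool y with q's x, to local point (mm)"
    o=r.observe(); M=R.from_quat(o["ee_rot"]).as_matrix(); T=tf(q,loc,z0)[0]; d=(M.T@(T-o["ee_pos"]))*100
    yaw=np.arctan2(M[1,1],M[0,1]); e=np.linalg.inv(np.array([[np.cos(q[2]),-np.sin(q[2])],[np.sin(q[2]),np.cos(q[2])]]))@(o["ee_pos"][:2]-q[:2])*1000
    print("t",round(o["time_s"],2),"delta",d.round(2),"roll",round(-(q[2]-yaw),3),"now local",e.round(1),"z",round((o["ee_pos"][2]-z0)*1000,1),"tilt",M[:,2].round(3),"F",o["ft_force"].round(1),"op",round(o["opening"]*1000,1),"g",round(o["grasp_force"],1))
E
python3 -m creep '{"plan":[[0,[0,0,0],-0.11],[0,[0,0,0],-0.107],[0,[0,0,0],0]]}'
python3 -c "
from h import *
go(J,(115,-105,110),.01)"
```

```text
time_s: 0.95
ee_pos: [0.2013, 0.5917, 0.2313]
ee_rot: [0.054, 0.999, 0.0, -0.0]
ft_force: [-0.9, -0.5, -0.3]
opening: 0.0442
grasp_force: 0.0
t 0.95 delta [-53.59 -59.85  11.12] roll 0.002 now local [712.4 432.1] z 221.3 tilt [-0.  0. -1.] F [-0.9 -0.5 -0.3] op 44.2 g 0.0
```

```bash
for_=1
python3 -m creep '{"plan":[[0,[-2.7,-3,0],0],[0,[-2.7,-3,0],0],[0,[-2.7,-3,0],0],[0,[-2.7,-3,0],0],[0,[-2.7,-3,0],0]]}' >/dev/null
python3 -m creep '{"plan":[[0,[-2.7,-3,0],0],[0,[-2.7,-3,0],0],[0,[-2.7,-3,0],0],[0,[-2.7,-3,0],0],[0,[-2.7,-3,0],0]]}' >/dev/null
python3 -m creep '{"plan":[[0,[-2.7,-3,0],0],[0,[-2.7,-3,0],0],[0,[-2.7,-3,0],0],[0,[-2.7,-3,0],0],[0,[-2.7,-3,0],0]]}' >/dev/null
python3 -m creep '{"plan":[[0,[-2.7,-3,0],0],[0,[-2.7,-3,0],0],[0,[-2.6,-3,0],0],[0,[-2.4,-2.8,0],0],[0,[0,0,0],0]]}'
python3 -c "
from h import *
go(J,(115,-105,110),.01)"
```

```text
time_s: 2.95
ee_pos: [0.6458, -0.0344, 0.2309]
ee_rot: [0.06, 0.998, -0.001, 0.0]
ft_force: [-0.1, -0.6, -1.1]
opening: 0.0001
grasp_force: 0.0
t 2.95 delta [-2.62 -2.39 11.1 ] roll -0.009 now local [139.4 -78.9] z 220.9 tilt [ 0.001 -0.002 -1.   ] F [-0.1 -0.6 -1.1] op 0.1 g 0.0
```

```bash
python3 -m creep '{"plan":[[0,[-1.3,-1.2,0],-0.009],[0,[-1.3,-1.2,2],0],[0,[0,0,3],0],[0,[0,0,3],0],[0,[0,0,2],0]]}' >/dev/null
python3 -m creep '{"plan":[[0,[0,0,1],0],[0,[0,0,0],0]]}'
python3 - <<'E'
from h import *
go(J,(115,-105,85),.01)
t=grab("scene"); f=t["frame"]; cv2.imwrite("pics/press0.png",cv2.resize(f[170:310,170:370],None,fx=4,fy=4,interpolation=cv2.INTER_CUBIC))
E
```

```text
time_s: 3.65
ee_pos: [0.667, -0.0554, 0.1204]
ee_rot: [0.052, 0.999, -0.0, -0.001]
ft_force: [0.0, -0.1, 0.1]
opening: -0.0003
grasp_force: 0.0
t 3.65 delta [-0.26 -0.59  2.54] roll 0.008 now local [ 120.9 -102.4] z 110.4 tilt [-0.002  0.    -1.   ] F [ 0.  -0.1  0.1] op -0.3 g 0.0
```

View pics/press0.png

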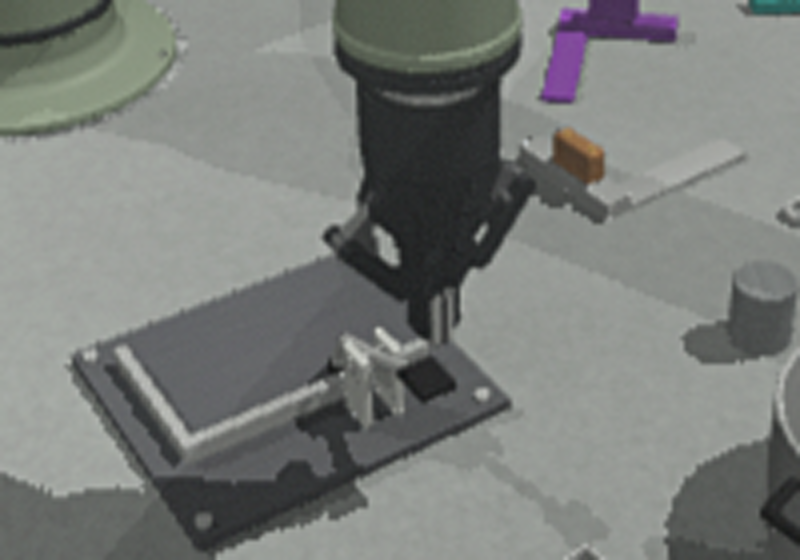

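The shut fingertips stand over the black pad, at (435,335) in the crop against the pad at (428,378). I'll correct sideways by 6 mm and press down slowly.

```bash
python3 -m creep '{"plan":[[0,[-0.3,-0.6,0.5],0.008],[0,[0,0,1],0],[0,[0,0,1],0],[0,[0,0,0.5],0],[0,[0,0,0.5],0]]}' |grep -v rot
python3 -m creep '{"plan":[[0,[0,0,0.5],0],[0,[0,0,0.5],0],[0,[0,0,0.5],0],[0,[0,0,0.5],0],[0,[0,0,0.5],0]]}'|grep -v rot
python3 -m creep '{"plan":[[0,[0,0,0.5],0],[0,[0,0,0.5],0],[0,[0,0,0.5],0],[0,[0,0,0.5],0],[0,[0,0,0.5],0]]}'|grep -v rot
python3 -c "
from h import *
go(J,(115,-105,17),.01)"
```

```text
time_s: 4.2
ee_pos: [0.6703, -0.062, 0.0859]
ft_force: [3.8, -0.1, 4.7]
opening: 0.0003
grasp_force: 2.4
time_s: 4.7
ee_pos: [0.671, -0.0621, 0.0615]
ft_force: [6.9, -1.2, 4.0]
opening: -0.0001
grasp_force: 3.0
time_s: 5.2
ee_pos: [0.6696, -0.0619, 0.0358]
ft_force: [0.4, -0.1, 3.3]
opening: -0.0003
grasp_force: 1.2
t 5.2 delta [0.06 0.03 0.88] roll 0.001 now local [ 114.7 -105.6] z 25.8 tilt [-0.001  0.    -1.   ] F [ 0.4 -0.1  3.3] op -0.3 g 1.2
```

```bash
python3 -m creep '{"plan":[[0,[0,0,0.4],0],[0,[0,0,0.4],0],[0,[0,0,0.3],0],[0,[0,0,0],0]]}'|grep -v rot
python3 -m creep '{"plan":[[0,[0,0,-1.5],0],[0,[0,0,-3],0],[0,[0,0,-4],0],[0,[0,0,-4],0],[0,[0,0,-2],0]]}'|grep -v rot
python3 - <<'E'
from h import *
go(J,(115,-105,17),.01)
t=grab("scene"); f=t["frame"]; cv2.imwrite("pics/press1.png",cv2.resize(f[170:310,170:370],None,fx=4,fy=4,interpolation=cv2.INTER_CUBIC))
for n in("top","scene"):
    p=grab(n)
    for d in r.find_in("square",p)[:3]: print(world(d["position"],p).round(3),d["confidence"])
go(S,(12.5,50,34-19+100),0)
E
```

```text
time_s: 5.6
ee_pos: [0.6697, -0.062, 0.0248]
ft_force: [-0.1, -0.8, 0.1]
opening: 0.0
grasp_force: 0.0
time_s: 6.1
ee_pos: [0.671, -0.0623, 0.1753]
ft_force: [1.2, -0.6, -1.2]
opening: 0.0002
grasp_force: 0.0
t 6.1 delta [ 0.27  0.05 14.83] roll 0.001 now local [ 114.5 -107.1] z 165.3 tilt [ 0.004 -0.    -1.   ] F [ 1.2 -0.6 -1.2] op 0.2 g 0.0
[0.515 0.256 0.005] 0.83
[0.33  0.403 0.008] 0.81
[0.391 0.659 0.002] 0.79
[0.331 0.425 0.008] 0.97
[0.513 0.238 0.009] 0.88
[0.405 0.625 0.019] 0.62
t 6.35 delta [21.84 27.37  5.55] roll -0.051 now local [-271.9 -154.3] z 170.4 tilt [-0.  0. -1.] F [-0.8 -0.7 -0. ] op 0.1 g 0.0
```

View pics/press1.png

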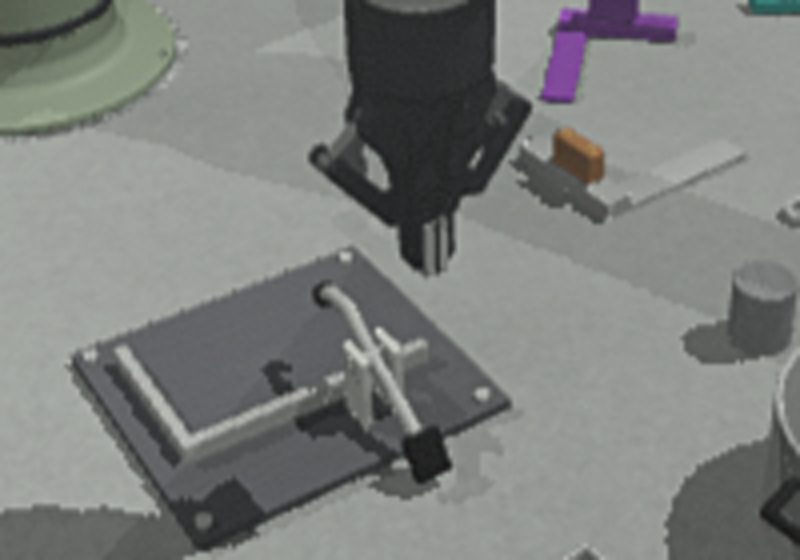

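The lever is tipped: pad down at crop (428,455) and foot up at (325,294). I'll get the angle from those pixels.

```bash
python3 - <<'E'
from h import *
s=grab("scene")
for th in(.6,.7,.8,.9,1.0,1.05):
    c,n=np.cos(th),np.sin(th)
    rot=lambda y,z:(115,-30+y*c+z*n,45+z*c-y*n*-1) 
    pad=(115,-30+(-65*c-34*n),45+34*c-65*n); foot=(115,-30+45*c+39*n,45-39*c+45*n)
    print(th,((proj(tf(J,[pad,foot],.01),s)-[170,170])*4).round().tolist())
E
```

```text
0.6 [[428.0, 435.0], [320.0, 317.0]]
0.7 [[427.0, 443.0], [319.0, 310.0]]
0.8 [[426.0, 450.0], [319.0, 303.0]]
0.9 [[424.0, 455.0], [319.0, 296.0]]
1.0 [[421.0, 460.0], [320.0, 290.0]]
1.05 [[419.0, 462.0], [320.0, 288.0]]
```

The angle is about 0.9 rad, so the lever is raised. Now to the square.

```bash
python3 -m creep '{"plan":[[0.5,[2.2,2.7,0],0],[0.5,[2.8,3.5,0],0],[0.5,[2.8,3.5,0],0],[0.5,[2.8,3.5,0],0],[0.5,[2.8,3.5,0],0]]}'>/dev/null
python3 -m creep '{"plan":[[0.5,[2.8,3.5,0],0],[0.5,[2.8,3.5,0],0],[0.5,[2.2,2.7,0],-0.051],[0.5,[0,0,0],0],[0.5,[0,0,0],0]]}'|grep -v rot
python3 -c "
from h import *
go(S,(12.5,50,80),0)"
```

```text
time_s: 7.4
ee_pos: [0.4877, 0.2238, 0.1698]
ft_force: [0.9, -0.8, -0.1]
opening: 0.0427
grasp_force: 0.0
t 7.4 delta [0.58 1.   8.98] roll 0.001 now local [ 2.6 44.1] z 169.8 tilt [-0.001 -0.001 -1.   ] F [ 0.9 -0.8 -0.1] op 42.7 g 0.0
```

```bash
python3 -m creep '{"plan":[[0.5,[0.6,1.0,2],0],[0.5,[0,0,3],0],[0.5,[0,0,3],0],[0.5,[0,0,1],0],[0.5,[0,0,0],0]]}'|grep -v rot
python3 - <<'E'
from h import *
go(S,(12.5,50,18),0)
for n in ("scene","top"):
    t=grab(n); f=t["frame"]; u=proj(tf(S,[(12.5,50,44)],0),t)[0].astype(int)
    o=cv2.resize(f[u[1]-40:u[1]+40,u[0]-50:u[0]+50],None,fx=4,fy=4,interpolation=cv2.INTER_CUBIC)
    globals()[n]=o
cv2.imwrite("pics/grip0.png",np.hstack([scene,top]))
E
```

```text
time_s: 7.9
ee_pos: [0.4826, 0.2326, 0.0792]
ft_force: [0.2, 0.1, -0.1]
opening: 0.0429
grasp_force: 0.0
t 7.9 delta [0.02 0.15 6.12] roll -0.001 now local [11.1 49.7] z 79.2 tilt [-0.002 -0.002 -1.   ] F [ 0.2  0.1 -0.1] op 42.9 g 0.0
```

View pics/grip0.png

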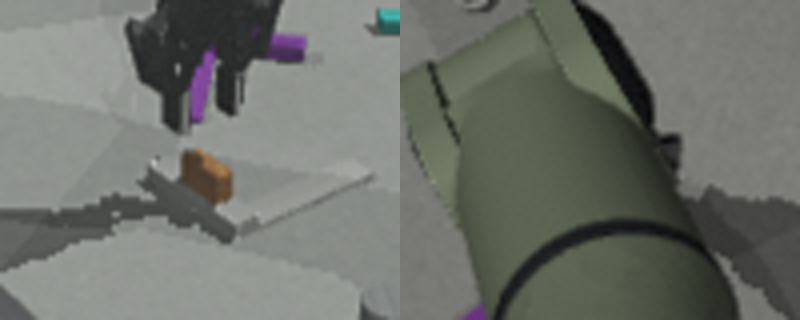

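The fingers straddle the wooden block: tips at (175,128) and (230,112), block top at (207,160). I'll go down and close.

```bash
python3 -m creep '{"plan":[[0.5,[0,0.1,2],0],[0.5,[0,0,2],0],[0.5,[0,0,1.5],0],[0.5,[0,0,0.6],0],[0.5,[0,0,0],0]]}'|grep -v rot
python3 -m creep '{"plan":[[0,[0,0,0],0],[0,[0,0,0],0],[0,[0,0,0],0],[0,[0,0,0],0],[0,[0,0,0],0]]}'|grep -v rot
python3 -c "
from h import *
go(S,(12.5,50,18),0)"
```

```text
time_s: 8.5
ee_pos: [0.4829, 0.2348, 0.0193]
ft_force: [-0.2, -0.8, 0.3]
opening: 0.0426
grasp_force: 0.0
time_s: 9.0
ee_pos: [0.4834, 0.2355, 0.0204]
ft_force: [-1.8, 0.8, 6.5]
opening: 0.0169
grasp_force: 59.7
t 9.0 delta [ 0.09 -0.16  0.24] roll 0.0 now local [14.1 49.1] z 20.4 tilt [ 0.001  0.001 -1.   ] F [-1.8  0.8  6.5] op 16.9 g 59.7
```

```bash
python3 -m creep '{"plan":[[0,[0,0,-0.5],0],[0,[0,0,-1.5],0],[0,[0,0,-2],0],[0,[0,0,-2],0],[0,[0,0,0],0]]}'
python3 - <<'E'
from h import *
go(J,(24,110,75),.01)
t=grab("scene"); f=t["frame"]; cv2.imwrite("pics/lift.png",cv2.resize(f[110:260,230:400],None,fx=4,fy=4,interpolation=cv2.INTER_CUBIC)[:600])
E
```

```text
time_s: 9.5
ee_pos: [0.4841, 0.2355, 0.0824]
ee_rot: [0.03, 1.0, 0.001, 0.002]
ft_force: [0.3, 0.5, -5.4]
opening: 0.0164
grasp_force: 59.2
t 9.5 delta [  1.73 -36.53  -0.35] roll 0.052 now local [389.7 111.6] z 72.4 tilt [ 0.004  0.002 -1.   ] F [ 0.3  0.5 -5.4] op 16.4 g 59.2
```

View pics/lift.png

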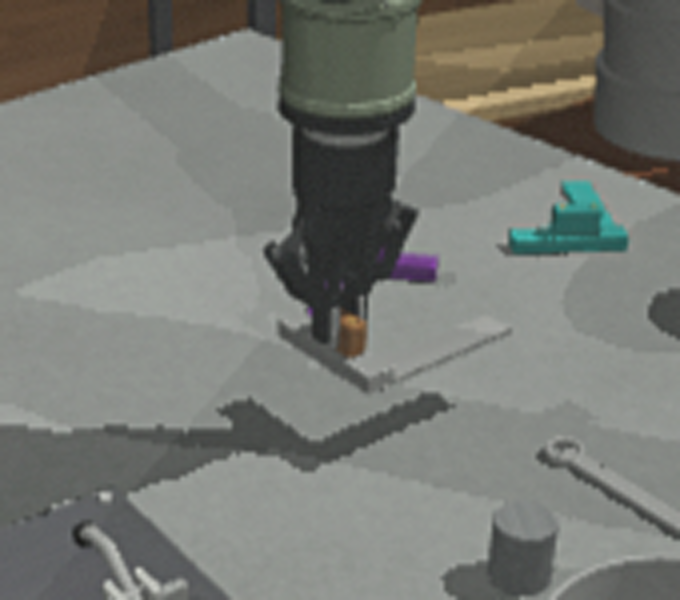

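The square is held and level: outer corner at (370,388), blade tip at (510,330). I'll carry it along jig -x.

```bash
python3 -m creep '{"plan":[[0,[0,-1,0],0.052],[0,[0,-2.5,0],0],[0,[0,-3.5,0],0],[0,[0,-4,0],0],[0,[0,-4,0],0]]}'>/dev/null
python3 -m creep '{"plan":[[0,[0,-4,0],0],[0,[0,-4,0],0],[0,[0,-4,0],0],[0,[0,-3.5,0],0],[0,[0,-2.5,0],0]]}'>/dev/null
python3 -m creep '{"plan":[[0,[0,-2,0],0],[0,[0,-1,0],0],[0,[0,0,0],0],[0,[0,0,0],0]]}'
python3 -c "
from h import *
go(J,(22,110,25),.01)"
```

```text
time_s: 10.95
ee_pos: [0.4433, -0.1223, 0.079]
ee_rot: [0.056, 0.998, 0.0, -0.0]
ft_force: [0.7, -0.0, -5.0]
opening: 0.0166
grasp_force: 59.4
t 10.95 delta [-0.26 -0.76  4.4 ] roll -0.001 now local [ 29.6 112.6] z 69.0 tilt [-0.001  0.    -1.   ] F [ 0.7 -0.  -5. ] op 16.6 g 59.4
```

```bash
python3 -m creep '{"plan":[[0,[-0.2,-0.7,1],0],[0,[0,0,1.5],0],[0,[0,0,1.3],0],[0,[0,0,0.6],0],[0,[0,0,0],0]]}'|grep -v rot
python3 -m creep '{"plan":[[0,[-1,0,0],0],[0,[-1.3,0,0],0],[0,[-1.3,0,0],0],[0,[-1,0,0],0],[0,[0,0,0],0]]}'
python3 - <<'E'
from h import *
go(J,(14,51,21),.01)
t=grab("scene"); f=t["frame"]; cv2.imwrite("pics/in0.png",cv2.resize(f[190:310,170:370],None,fx=4,fy=4,interpolation=cv2.INTER_CUBIC))
E
```

```text
time_s: 11.45
ee_pos: [0.4443, -0.1297, 0.0343]
ft_force: [-0.1, -0.4, -3.8]
opening: 0.0166
grasp_force: 59.3
time_s: 11.95
ee_pos: [0.4923, -0.1352, 0.0357]
ee_rot: [0.055, 0.998, -0.0, 0.001]
ft_force: [0.1, 0.2, -5.1]
opening: 0.0169
grasp_force: 59.4
t 11.95 delta [-1.14 -0.82  0.48] roll 0.0 now local [22.2 62.4] z 25.7 tilt [ 0.002 -0.    -1.   ] F [ 0.1  0.2 -5.1] op 16.9 g 59.4
```

View pics/in0.png

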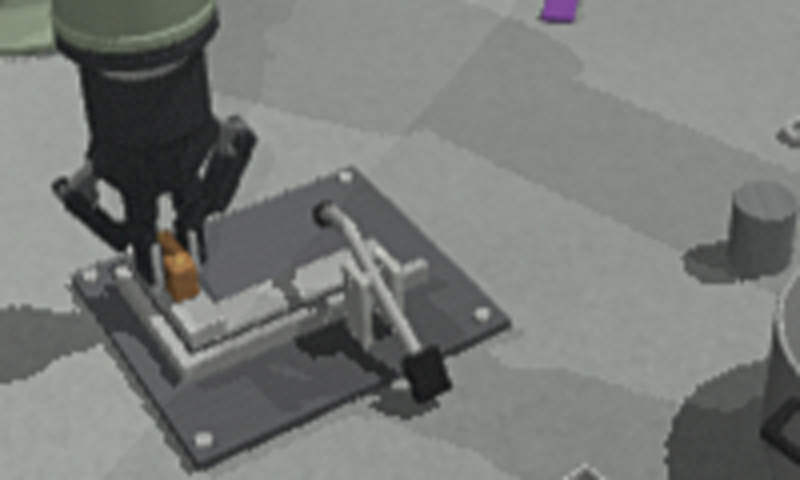

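The square hovers inside the bracket: corner near (205,335), blade under the raised foot with a clear gap to both legs. I'll lower until contact.

```bash
python3 -m creep '{"plan":[[0,[0,0,0.3],0],[0,[0,0,0.2],0],[0,[0,0,0],0]]}'|grep -v rot
python3 -m creep '{"plan":[[0,[0,0,0.1],0],[0,[0,0,0.1],0],[0,[0,0,0],0]]}'|grep -v rot
python3 -c "
from h import *
go(J,(12.5,50,20),.01)"
```

```text
time_s: 12.3
ee_pos: [0.49, -0.1351, 0.0304]
ft_force: [-2.8, 0.1, 5.8]
opening: 0.0168
grasp_force: 60.5
time_s: 12.6
ee_pos: [0.49, -0.1351, 0.0303]
ft_force: [-17.2, 4.8, 57.0]
opening: 0.0163
grasp_force: 68.0
t 12.6 delta [-1.48 -0.95  0.03] roll -0.0 now local [22.  64.8] z 20.3 tilt [ 0. -0. -1.] F [-17.2   4.8  57. ] op 16.3 g 68.0
```

The contact is stiff, about 25 N per mm. I'll back off and slide.

```bash
python3 -m creep '{"plan":[[0,[0,0,-0.2],0],[0,[-0.4,-0.2,0],0],[0,[-0.3,-0.2,0],0],[0,[-0.3,-0.2,0],0],[0,[0,0,0],0]]}'|grep -v rot
python3 -c "
from h import *
go(J,(12.5,50,20),.01)"
```

```text
time_s: 13.1
ee_pos: [0.4986, -0.141, 0.0304]
ft_force: [-13.9, 11.2, 23.8]
opening: 0.0167
grasp_force: 63.4
t 13.1 delta [-0.55 -0.47  0.03] roll 0.001 now local [17.2 55.5] z 20.4 tilt [-0.003  0.002 -1.   ] F [-13.9  11.2  23.8] op 16.7 g 63.4
```

```bash
python3 -m creep '{"plan":[[0,[0,0,-0.1],0],[0,[-0.15,-0.15,0],0],[0,[-0.15,-0.1,0],0],[0,[0,0,0],0]]}'|grep -v rot
python3 -c "
from h import *
go(J,(12.5,50,20),.01)"
```

```text
time_s: 13.5
ee_pos: [0.4996, -0.1415, 0.0307]
ft_force: [-18.6, 25.2, 21.6]
opening: 0.0169
grasp_force: 63.3
t 13.5 delta [-0.45 -0.43  0.06] roll 0.002 now local [16.8 54.5] z 20.7 tilt [-0.007  0.005 -1.   ] F [-18.6  25.2  21.6] op 16.9 g 63.3
```

```bash
python3 -m creep '{"plan":[[0,[0,0,-0.2],0],[0,[0,0,0],0],[0,[0,0,0],0]]}'|grep -v rot
python3 - <<'E'
from h import *
go(J,(12.5,50,20),.01)
t=grab("scene"); f=t["frame"]; cv2.imwrite("pics/in1.png",cv2.resize(f[225:310,170:280],None,fx=7,fy=7,interpolation=cv2.INTER_CUBIC))
E
```

```text
time_s: 13.8
ee_pos: [0.5007, -0.1416, 0.0322]
ft_force: [-8.0, 22.2, -1.6]
opening: 0.0168
grasp_force: 61.0
t 13.8 delta [-0.34 -0.43  0.21] roll 0.002 now local [16.8 53.4] z 22.2 tilt [-0.005  0.004 -1.   ] F [-8.  22.2 -1.6] op 16.8 g 61.0
```

View pics/in1.png

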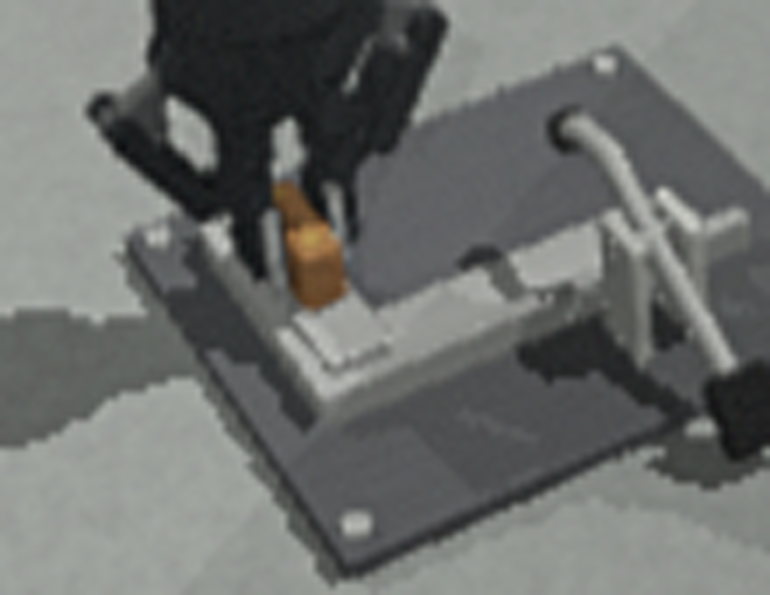

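The picture shows the stock against the short leg, with its corner at (330,370) and close to the long leg. The short leg's reaction is 22 N. I'll ease x, set the square down lightly, and advance toward the long leg.

```bash
python3 -m creep '{"plan":[[0,[0,0.06,0],0],[0,[-0.1,0,0],0],[0,[0,0,0],0]]}'|grep -v rot
python3 -m creep '{"plan":[[0,[-0.1,0,0],0],[0,[0,0,0],0]]}'|grep -v rot
python3 -m creep '{"plan":[[0,[-0.1,0,0],0],[0,[0,0,0],0]]}'|grep -v rot
python3 -c "
from h import *
go(J,(12.5,50,20),.01)"
```

```text
time_s: 14.15
ee_pos: [0.5015, -0.1417, 0.032]
ft_force: [-7.3, 18.8, -3.5]
opening: 0.0167
grasp_force: 60.6
time_s: 14.35
ee_pos: [0.5025, -0.1418, 0.032]
ft_force: [-8.5, 19.0, -5.2]
opening: 0.0167
grasp_force: 60.5
time_s: 14.55
ee_pos: [0.5034, -0.1419, 0.032]
ft_force: [-8.3, 18.7, -4.2]
opening: 0.017
grasp_force: 60.4
t 14.55 delta [-0.06 -0.43  0.2 ] roll 0.001 now local [16.8 50.6] z 22.0 tilt [-0.005  0.004 -1.   ] F [-8.3 18.7 -4.2] op 17.0 g 60.4
```

```bash
python3 -m creep '{"plan":[[0,[-0.1,0,0],0],[0,[0,0,0],0]]}'|grep -E "pos|force"
python3 -m creep '{"plan":[[0,[-0.1,0,0],0],[0,[0,0,0],0]]}'|grep -E "pos|force"
python3 -c "
from h import *
go(J,(12.5,50,20),.01); print(r.observe()['ft_torque'])"
```

```text
ee_pos: [0.5038, -0.1419, 0.0319]
ft_force: [-12.5, 19.1, 0.1]
grasp_force: 60.8
ee_pos: [0.5038, -0.1419, 0.0319]
ft_force: [-17.5, 19.5, 5.7]
grasp_force: 61.8
t 14.95 delta [-0.03 -0.43  0.19] roll 0.001 now local [16.8 50.3] z 21.9 tilt [-0.009  0.004 -1.   ] F [-17.5  19.5   5.7] op 17.2 g 61.8
[ 4.60113709  3.86992437 -0.48014272]
```

```bash
python3 -m creep '{"plan":[[0,[0.2,0.25,0],0],[0,[0,0,0.1],0],[0,[0,0,0],0]]}'|grep -E "pos|force|rot"
python3 -m creep '{"plan":[[0,[0,0,0.08],0],[0,[0,0,0],0]]}'|grep -E "pos|force|rot"
python3 -c "
from h import *
go(J,(12.5,50,20),.01); print(r.observe()['ft_torque'])"
```

```text
ee_pos: [0.5037, -0.1416, 0.0313]
ee_rot: [0.055, 0.998, 0.001, -0.002]
ft_force: [-9.2, 6.5, -1.5]
grasp_force: 61.0
ee_pos: [0.5036, -0.1416, 0.0306]
ee_rot: [0.055, 0.998, 0.001, -0.002]
ft_force: [-10.8, 5.8, 1.6]
grasp_force: 61.6
t 15.45 delta [-0.05 -0.46  0.06] roll -0.0 now local [17.1 50.5] z 20.6 tilt [-0.005  0.001 -1.   ] F [-10.8   5.8   1.6] op 16.9 g 61.6
[ 1.27625648  2.19531797 -0.19491105]
```

```bash
python3 -m creep '{"plan":[[0,[0,0,0.08],0],[0,[0,0,0],0]]}'|grep -E "pos|force|rot"
python3 -m creep '{"plan":[[0,[0,-0.15,0],0],[0,[-0.1,0,0],0],[0,[0,0,0],0]]}'|grep -E "pos|force|rot"
python3 -c "
from h import *
go(J,(12.5,50,20),.01); print(r.observe()['ft_torque'])"
```

```text
ee_pos: [0.5035, -0.1416, 0.0304]
ee_rot: [0.055, 0.998, 0.001, -0.002]
ft_force: [-17.0, 7.2, 18.9]
grasp_force: 63.8
ee_pos: [0.5035, -0.1417, 0.0304]
ee_rot: [0.055, 0.998, 0.001, -0.004]
ft_force: [-23.3, 17.1, 28.9]
grasp_force: 65.3
t 15.95 delta [-0.06 -0.45  0.04] roll 0.001 now local [17.  50.6] z 20.4 tilt [-0.007  0.003 -1.   ] F [-23.3  17.1  28.9] op 16.5 g 65.3
[ 3.70086142  4.36282371 -0.30505319]
```

Both legs are in contact with the underside at plate height. I'll ease the down-push a little and probe the yaw to check that it's flush.

```bash
cat > y.py <<'E'
from h import *
o=r.observe();M=R.from_quat(o["ee_rot"]).as_matrix()
print("yaw-J %.4f"%(np.arctan2(M[1,1],M[0,1])-J[2]),"Tz %.2f"%o["ft_torque"][2],"F",o["ft_force"].round(1),"p",(o["ee_pos"]*1000).round(1),"tilt",M[:2,2].round(4))
E
python3 -m creep '{"plan":[[0,[0,0,-0.05],0],[0,[0,0,0],0]]}'>/dev/null; python3 y.py
python3 -m creep '{"plan":[[0,[0,0,0],0.015],[0,[0,0,0],0]]}'>/dev/null; python3 y.py
python3 -m creep '{"plan":[[0,[0,0,0],-0.015],[0,[0,0,0],0]]}'>/dev/null; python3 y.py
python3 -m creep '{"plan":[[0,[0,0,0],-0.015],[0,[0,0,0],0]]}'>/dev/null; python3 y.py
python3 -m creep '{"plan":[[0,[0,0,0],0.015],[0,[0,0,0],0]]}'>/dev/null; python3 y.py
```

```text
yaw-J 0.0009 Tz -0.22 F [-18.8  15.2  16.3] p [ 503.5 -141.7   30.5] tilt [-0.0068  0.003 ]
yaw-J -0.0134 Tz 0.67 F [-18.8  15.5  16.5] p [ 503.5 -141.7   30.5] tilt [-0.0069  0.0028]
yaw-J 0.0014 Tz -0.22 F [-19.2  16.6  15.9] p [ 503.6 -141.8   30.5] tilt [-0.0068  0.0029]
yaw-J 0.0153 Tz -1.10 F [-18.8  17.2  17.4] p [ 503.6 -141.8   30.5] tilt [-0.0067  0.0031]
yaw-J 0.0003 Tz -0.26 F [-19.2  16.1  17.4] p [ 503.6 -141.7   30.5] tilt [-0.0068  0.003 ]
```

The yaw probe gives a symmetric elastic torque with no TCP shift, so the square is locked flush by both legs. The pushes are steady: about 19 N on the long leg, 16 N on the short leg and 17 N down. I'll hold briefly and hand in.

```bash
python3 -m creep '{"plan":[[0,[0,0,0],0],[0,[0,0,0],0],[0,[0,0,0],0]]}'>/dev/null; python3 y.py
python3 -c "
from station import r
print(r.sign_off())"
```

```text
yaw-J 0.0008 Tz -0.29 F [-19.3  16.8  16.7] p [ 503.5 -141.7   30.5] tilt [-0.0069  0.003 ]
the job is handed in; nothing more can be done
None
```

I handed the job in at about 17 s with the lever raised to about 0.9 rad and the square seated on the plate, still gripped and pushed against both legs (about 19 N long leg, 17 N short leg); I confirmed it is flush from contact forces and a yaw probe, not from a final picture.

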